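Arm the plasma cleaner at its guarded toggle

ROBOT

A 6-joint arm with a two-finger parallel gripper is mounted at the origin on the work surface. World frame = base frame: x ahead of the robot, y to its left, z up, the work surface at z = 0. Lengths are in m, angles in rad, forces in N, time in s.
With the tool pointing down it reaches from about 0.3 to 0.875 m from the base axis. Payload 6.4 kg.
Tool frame: the origin (TCP) lies midway between the tips of the shut fingers; the grasp point (between the pads) lies 19 mm behind it; z points along the fingers, y is the line along which they close (so a half turn about z gives the same grasp; the last joint's range is limited). The gripper opens to 85 mm and grips with 20 to 120 N. Pads are 22 mm wide; open, the fingers measure 114 mm over their backs; the gripper's body (76 mm by 85 mm) begins 54 mm behind the grasp point. The pads swing forward as they close: fully open they stand 13 mm farther back than shut.
Start: joints at [1.141, 0.181, 1.607, -0, 1.354, -0.206], TCP at [0.128, 0.561, 0.197] pointing down, gripper open.
Joint ranges: [-2.99, 2.99], [-0.89, 2.07], [0.3, 2.58], [-1.14, 4.28], [0, 2.63], [-3.12, 3.12]. Speed limits (rad/s): [2.57, 2.57, 3.01, 3.14, 3.14, 3.14].

INTERFACE

Orientations are given as a unit quaternion [w, x, y, z].
In Python, from workcell import get_state, capture, camera_model, finish_job, search_frame gives the robot as it stands.
- The arm moves only by the tool send_rows, never from a script. Its argument "deltas" is a list of rows, each a list of 7 numbers: the turn, a rotation vector about the tool's x, y, z in rad, then the shift along the tool's x, y, z in m, then the gripper's target within -1 to 1 (fully open at 1, half-way at 0, shut at -1). A call has exactly 10 rows; each row is the pose to reach, as a shift and turn from the pose commanded when the call began, along the tool's axes at that moment; what a row does not reach only later rows make up. A row lasts 1/10 s, in which the tool goes at most 50 mm and 8.59 degrees, less where a joint would pass 70% of its speed; a pose out of reach is approached as far as the arm can. A call with a gripper value outside its range is refused whole. The fingers move at their own pace and stop on an object; the grip force is fixed at half the most. Time passes only in rows, so rows that repeat a pose let the fingers close, or fill a call up. It gives the time, the measured TCP pose, the force, the opening and the grip force at its end, in the units of the state.
- get_state(): the state, without advancing time (a new reading comes with each control period).
- capture(name): name is "side" or "top"; returns the picture (480x640x3 uint8, blue, green, red); there is no depth.
- camera_model(name): a dict with "fx", "fy", "cx", "cy" (pixels), "rvec" (rotation vector, rad) and "tvec" (3), from world to camera coordinates, as OpenCV has them. Camera axes: x right, y down, z forward; pixel columns grow to the right and rows downward; lengths in m; the calibration is good to about 2 mm. A picture is of the moment at which its call begins. camera_model takes no time and is no camera call.
- finish_job(): hands the job in; it is judged then, once.
Trained networks look in the newest picture that a camera, given by its name, has taken for a name from the list of things; names that differ only in an ending like _2 or _b are one class to them, and where a whole thing is asked for, a point or a joint stands for the part that bears it (a point fixed in the world has none). Each returns a list of dicts, best first, with "score" (0 to 1); they miss things now and then, are a little off and sometimes report something else, mostly with a low value. They report only what shows in the picture. A call takes as long as a camera call.
- search_frame(camera, thing): "rect" ([left, top, width, height] in pixels, round what is visible of it).
The state is a dict: "time": time; "joint_positions": joint angles; "qd": joint speeds; "joint_torque": joint torques, N m; "tcp_pos": TCP position; "tcp_rot": TCP orientation; "force": force on the tool from outside, world axes, zero at the start; "moment": the same for the moment, N m; "grip_width": opening from 0.0 (shut) to 1.0 (fully open); "finger_force": force on a finger pad.
Only numpy, scipy, OpenCV 4.12 (cv2) and the standard library are available. Lean on these libraries where they do the work, as an engineer would, in place of code of your own. Each camera call takes 0.05 s, during which the arm holds its last target. There are 200 camera calls.

TASK

Arm the plasma cleaner at its control box: with a fingertip under the tab of the hinged metal guard, lift the guard right back until it stays open by itself, flip the toggle lever beneath it over to ON (leaning away from the robot, towards the guard's hinge), then tip the guard forward past its balance point, let go and let it drop shut by itself over the lever. Only push with the fingers: do not take the tab or the lever between them, and leave the knob and the loose things on the bench where they are.

Things in the scene. Friction and masses are not known exactly. Their poses are not given: they have to be found in the camera images.
- control_box: Grey sheet-metal box screwed to the bench, 170 (x) by 240 (y) by 70 mm high, white top panel, 22 mm wide screw flanges at the foot of its y sides. Origin: centre of the underside; x from its front (operator's side) to its rear. Near the front edge, 52 mm left and right of the middle, sit the guarded toggle and a knob, either way round; near the rear edge a meter and two lamps, 8 mm high.
- arming_switch: Guarded toggle: black base plate 64 (x) by 42 (y) by 8 mm on the box's panel, with lever and guard. Origin: on the panel, 70 mm above the bench, under the lever's pivot, 28 mm behind the box's front edge. x axis: from the operator's side (finger tab) to the hinge side; same yaw as the box. The plate reaches from x = -27 to +37 mm.
- guard_hinge (a point): The guard's hinge line (along y), 28 mm behind (+x) and 12 mm above the switch's origin. Turns with the guard.
- guard_tab (a point): Middle of the finger tab, moves with the guard. The tab is a flat lip 32 mm wide (y), 20 mm long, 2.5 mm thick, flaring out and up at 40 degrees from the foot of the guard's front wall. Shut, seen from the switch's origin: from x = -22, z = 20 to its free edge at x = -38, z = 33 mm (middle x = -30, z = 27), so it overhangs the box's front edge (x = -28) with free air below.
- guard (a joint): Guard's angle, rad: 0 shut, 1.6 fully back. A channel of 2.5 mm bare steel, open below, 32 mm wide, front wall 52 mm ahead of the hinge, roof 36 mm above the hinge line when shut; 28 to 56 g, no spring: left alone below 0.85 rad it falls shut, above 1.1 rad it falls back and stays open. Open, its roof is a wall 36 mm behind the hinge, its top about 80 mm above the panel.
- lever (a joint): Angle of the toggle lever, rad: 0 OFF (leaning 0.32 rad towards the operator, -x), 0.64 ON (leaning 0.32 rad towards the hinge, +x). It snaps over its middle to either end; 2 to 3 N at its tip moves it.
- lever_tip (a point): Tip of the steel bat lever, 26 mm from its pivot, which lies 12 mm above the switch's origin; 9 mm thick near the tip, 5 mm at the foot. OFF: tip at x = -8, z = +37 mm from the switch's origin; ON: x = +8, z = +37 mm.
- power_knob_rim (a point): Point on the rim of the black rotary power knob (18 mm radius) that sits beside the guarded switch on the same panel, 104 mm away, 44 mm high with its base; not to be turned.
- round_cases: Stack of four clear round wafer cases, 64 mm across, 52 mm high, loose on the bench beside the box. Origin: centre of the underside.
- wafer_carrier: White open wafer carrier with dark discs, 85 by 55 by 42 mm high (discs reach 48 mm), loose on the bench beside the box. Origin: centre of the underside.
- tweezer_case: White flat case with tweezers on it, 50 (x) by 100 (y) by 26 mm high, loose on the bench in front of the box. Origin: centre of the underside.

How it is judged:
By the outcome, as a careful person would: the job done as asked, in the order asked, and still so for the second after the job is handed in, with the robot touching nothing.
It also fails if it takes over 51 s, if anything falls off the work surface, if the arm or the gripper's body presses on something with over 40 N, if the wrist force passes 120 N, or if a joint passes its speed limit or range.

## Working session

There is one attempt and no reset: what is moved stays moved. The work goes in short steps, Python scripts to look and compute and a tool call to move; the robot and the scene stay as the last step left them, time stands still between calls to the robot, and variables do not carry over. Pictures are saved under pics/ and viewed, at most 10 in all, crops included, and the job is handed in when it is done.

Besides the shell and the picture viewer there is one more tool, called after "Request:" as name([rows], argument=value, ...), one row to a line, values as JSON. send_rows: Moves the arm, as the interface text tells. Its arguments: {"type":"object","properties":{"deltas":{"type":"array"}},"required":["deltas"]}

```bash
mkdir -p pics; cat > h.py <<'E'
import numpy as np, cv2
from workcell import *
from scipy.spatial.transform import Rotation as R
E
python3 - <<'E'
from h import *
s=get_state();print(s['time'],s['tcp_pos'],s['tcp_rot'],s['grip_width'])
for c in ('side','top'):
    cv2.imwrite(f'pics/{c}0.png',capture(c))
    m=camera_model(c);Rm=cv2.Rodrigues(np.array(m['rvec']))[0];print(c,m['fx'],m['fy'],m['cx'],m['cy'],Rm.round(4).tolist(),m['tvec'],(-Rm.T@np.array(m['tvec'])).round(3))
    for t in ['control_box','arming_switch','guard_tab','guard_hinge','power_knob_rim','round_cases','wafer_carrier','tweezer_case']:
        print(c,t,[(np.round(r['rect']).tolist(),round(r['score'],2)) for r in search_frame(c,t)[:2]])
E
```

```text
0.0 [0.12733018 0.56011606 0.19569478] [-2.79909191e-04  1.11669660e-01  9.93745009e-01 -8.16362836e-04] 0.9985098908183151
side 592.3027142151352 592.3027142151352 332.93382194953244 237.3731653144206 [[0.898, -0.44, -0.0005], [-0.3265, -0.6655, -0.6712], [0.295, 0.6029, -0.7413]] [-0.47562683  0.28258069  0.96523226] [ 0.235 -0.603  0.905]
side control_box [([321.0, 251.0, 149.0, 160.0], 0.89), ([325.0, 270.0, 45.0, 31.0], 0.16)]
side arming_switch [([327.0, 269.0, 42.0, 38.0], 0.83)]
side guard_tab []
side guard_hinge [([322.0, 268.0, 48.0, 31.0], 0.72)]
side power_knob_rim [([360.0, 319.0, 26.0, 32.0], 0.93)]
side round_cases [([397.0, 428.0, 44.0, 52.0], 0.6), ([328.0, 268.0, 44.0, 32.0], 0.39)]
side wafer_carrier [([335.0, 217.0, 45.0, 45.0], 0.64)]
side tweezer_case [([276.0, 340.0, 39.0, 63.0], 0.69), ([401.0, 428.0, 42.0, 52.0], 0.17)]
top 504.0013614183106 504.0013614183106 317.5008487110793 233.64534708919447 [[-0.0223, -0.9995, -0.0243], [-0.9951, 0.0245, -0.0959], [0.0965, 0.0221, -0.9951]] [0.05720342 0.56264179 0.90837835] [0.474 0.023 0.959]
top control_box [([325.0, 166.0, 153.0, 104.0], 0.8)]
top arming_switch [([364.0, 228.0, 24.0, 41.0], 0.95)]
top guard_tab [([366.0, 226.0, 24.0, 46.0], 0.9)]
top guard_hinge [([366.0, 231.0, 24.0, 37.0], 0.75)]
top power_knob_rim [([427.0, 242.0, 22.0, 25.0], 0.94)]
top round_cases [([505.0, 242.0, 45.0, 34.0], 0.59)]
top wafer_carrier [([272.0, 172.0, 47.0, 54.0], 0.67)]
top tweezer_case [([384.0, 303.0, 56.0, 37.0], 0.59)]
```

```bash
python3 - <<'E'
import cv2
a=cv2.imread('pics/side0.png')[200:480,240:480];b=cv2.imread('pics/top0.png')[140:360,260:560]
cv2.imwrite('pics/s1.png',cv2.resize(a,None,fx=2.1,fy=2.1,interpolation=2));cv2.imwrite('pics/t1.png',cv2.resize(b,None,fx=2.6,fy=2.6,interpolation=2))
E
```

```text
(no output)
```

View pics/s1.png

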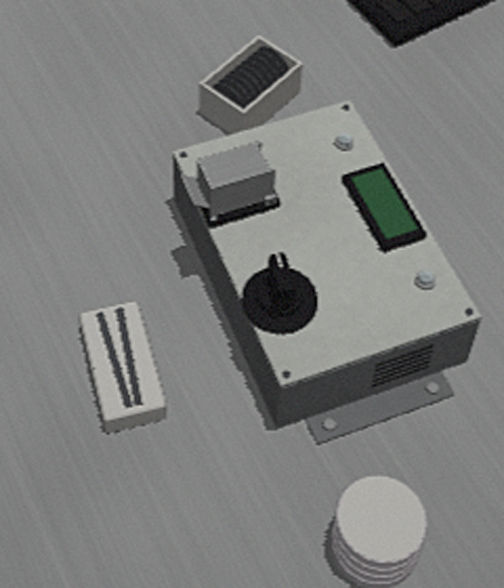

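View pics/t1.png

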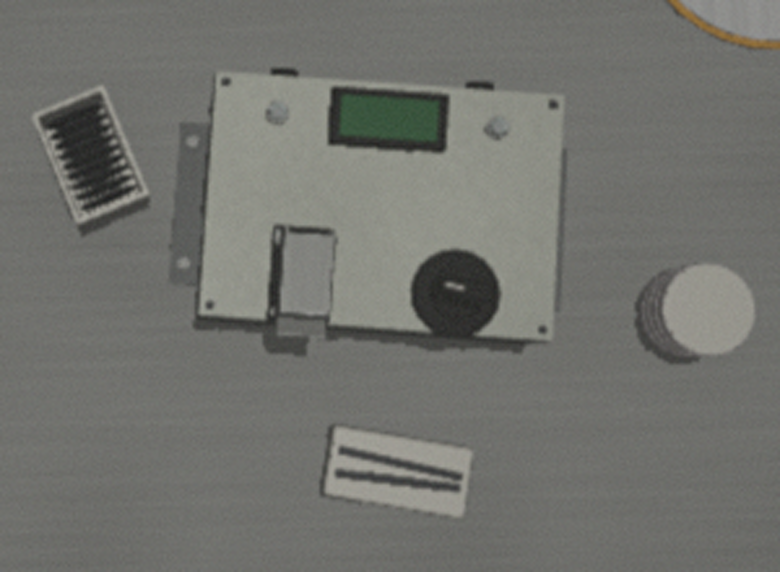

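```bash
cat >> h.py <<'E'
def proj(c,P):
    m=camera_model(c);K=np.array([[m['fx'],0,m['cx']],[0,m['fy'],m['cy']],[0,0,1]])
    return cv2.projectPoints(np.float64(P).reshape(-1,1,3),np.array(m['rvec']),np.array(m['tvec']),K,None)[0][:,0]
E
python3 - <<'E'
from h import *
from scipy.optimize import least_squares
T=np.array([[217,72],[564,94],[552,341],[197,316]])/2.6+[260,140]
S=np.array([[349,102],[480,320],[272,383],[174,151]])/2.1+[240,200]
C=np.array([[.085,.12],[.085,-.12],[-.085,-.12],[-.085,.12]])
def pts(p,C,z):
    a=p[2];M=np.array([[np.cos(a),-np.sin(a)],[np.sin(a),np.cos(a)]]);q=C@M.T+p[:2];return np.c_[q,np.full(len(q),z)]
RT=lambda p:(proj('top',pts(p,C,.07))-T)
RS=lambda p:(proj('side',pts(p,C[[0,1,2,3]],.07))-S)
for n,f in dict(top=lambda p:RT(p).ravel(),side=lambda p:RS(p).ravel(),both=lambda p:np.r_[RT(p),RS(p)].ravel()).items():
    r=least_squares(f,[.5,-.1,0]);print(n,r.x.round(4),np.abs(r.fun).max().round(2))
p=r.x
sw=pts(p,np.array([[-.057,.052]]),.07)[0];print('switch',sw, 'knob',pts(p,np.array([[-.057,-.052]]),.07)[0])
print('tab proj top',proj('top',pts(p,np.array([[-.087,.052]]),.097)),'side',proj('side',pts(p,np.array([[-.087,.052]]),.097)))
for l,o in (('roof',[(-.024,.016),(-.024,-.016),(.028,.016),(.028,-.016)]),):
    q=pts(p,np.array([[-.057+a,.052+b] for a,b in o]),.118)
    print((proj('top',q)-[260,140])*2.6,(proj('side',q)-[240,200])*2.1)
E
```

```text
top [ 0.5825 -0.1157 -0.0966] 0.95
side [ 0.5825 -0.1167 -0.1203] 1.7
both [ 0.5824 -0.1162 -0.108 ] 2.26
switch [ 0.53137633 -0.05833601  0.07      ] knob [ 0.52016419 -0.16172986  0.07      ]
tab proj top [[375.43560051 264.68145917]] side [[332.3204037  290.48522151]]
[[278.81018113 311.56677798]
 [328.79986313 315.79877979]
 [284.97585429 231.09777199]
 [334.68465976 235.20660227]] [[194.09024927 157.31844594]
 [207.85007879 187.12995247]
 [253.96687328 140.29863723]
 [268.77741372 169.40945647]]
```

```bash
cat >> h.py <<'E'
SW=np.array([.5318,-.0585,.07]);YAW=-.104
RB=R.from_euler('z',YAW)
def tool(a): # a = angle below horizontal
    z=np.array([np.cos(a),0,-np.sin(a)]);y=np.array([0,1.,0]);return RB*R.from_matrix(np.c_[np.cross(y,z),y,z])
def now():
    s=get_state();q=np.array(s['tcp_rot']);return np.array(s['tcp_pos']),R.from_quat(q[[1,2,3,0]])
def show():
    s=get_state();p,r=now();print('t',round(s['time'],2),'sw-frame',(RB.inv().apply(p-SW)*1e3).round(1),'F',RB.inv().apply(s['force']).round(2),'a',np.round(np.arcsin(-r.as_matrix()[2,2]),3),'q',np.round(s['joint_positions'],3),'w',round(s['grip_width'],3))
def rows(W,p=None,r=None): # W: list of (x,z,y,a) in switch frame mm
    if p is None: p,r=now()
    for x,y,z,a in W:
        P=SW+RB.apply(np.array([x,y,z])/1e3)
        print((r.inv()*tool(a)).as_rotvec().round(3).tolist()+r.inv().apply(P-p).round(4).tolist())
E
python3 - <<'E'
from h import *
show();rows([(-120,0,120,.61),(-120,0,120,.9)])
E
```

```text
t 0.9 sw-frame [-466.3  573.9  126.6] F [-0.64  0.42 -0.06] a 1.571 q [ 1.141  0.181  1.607 -0.     1.354 -0.206] w 0.999
[-0.058, -0.96, -0.11, -0.4124, -0.5284, 0.0066]
[-0.04, -0.67, -0.115, -0.4124, -0.5284, 0.0066]
```

Request:
send_rows([
  [0,0,-0.115,-0.4124,-0.5284,0.0066,-1],
  [0,0,-0.115,-0.4124,-0.5284,0.0066,-1],
  [0,0,-0.115,-0.4124,-0.5284,0.0066,-1],
  [0,0,-0.115,-0.4124,-0.5284,0.0066,-1],
  [0,0,-0.115,-0.4124,-0.5284,0.0066,-1],
  [0,0,-0.115,-0.4124,-0.5284,0.0066,-1],
  [0,0,-0.115,-0.4124,-0.5284,0.0066,-1],
  [0,0,-0.115,-0.4124,-0.5284,0.0066,-1],
  [0,0,-0.115,-0.4124,-0.5284,0.0066,-1],
  [0,0,-0.115,-0.4124,-0.5284,0.0066,-1],
])

```text
time: 1.9
tcp_pos: [0.3407, 0.1062, 0.1922]
tcp_rot: [0.001, 0.054, 0.999, 0.0]
force: [1.6, -0.7, 0.0]
grip_width: 0.001
finger_force: 0.0
```

```bash
python3 - <<'E'
from h import *
show();rows([(-120,0,120,.61)])
E
```

```text
t 1.9 sw-frame [-207.2  144.   122.2] F [ 1.66 -0.48  0.01] a 1.569 q [-0.034 -0.36   2.114  0.     1.386 -1.497] w 0.001
[-0.002, -0.959, -0.004, -0.0879, -0.1436, 0.0023]
```

Request:
send_rows([
  [0,-0.15,0,-0.0879,-0.1436,0.0,-1],
  [0,-0.3,0,-0.0879,-0.1436,0.0,-1],
  [0,-0.45,0,-0.0879,-0.1436,0.002,-1],
  [0,-0.6,0,-0.0879,-0.1436,0.002,-1],
  [0,-0.75,0,-0.0879,-0.1436,0.002,-1],
  [0,-0.9,0,-0.0879,-0.1436,0.002,-1],
  [0,-0.96,0,-0.0879,-0.1436,0.002,-1],
  [0,-0.96,0,-0.0879,-0.1436,0.002,-1],
  [0,-0.96,0,-0.0879,-0.1436,0.002,-1],
  [0,-0.96,0,-0.0879,-0.1436,0.002,-1],
])

```text
time: 2.9
tcp_pos: [0.4769, -0.0505, 0.2302]
tcp_rot: [0.442, 0.048, 0.895, -0.024]
force: [0.3, -0.7, -0.3]
grip_width: 0.001
finger_force: 0.0
```

```bash
python3 - <<'E'
from h import *
show()
E
```

```text
t 2.9 sw-frame [-55.5   2.3 160.2] F [ 0.38 -0.62 -0.26] a 0.653 q [-0.736 -0.894  2.577  0.72   0.786 -2.541] w 0.001
```

```bash
python3 - <<'E'
from h import *
show();print(get_state()['qd']);rows([(-80,0,120,.9)])
E
```

```text
t 2.9 sw-frame [-55.5   2.3 160.2] F [ 0.38 -0.62 -0.26] a 0.653 q [-0.736 -0.894  2.577  0.72   0.786 -2.541] w 0.001
[ 0.00152802  0.00181233  0.00235199  0.0109512  -0.00521022 -0.00681789]
[-0.003, 0.247, -0.003, 0.0468, -0.0024, 0.005]
```

Request:
send_rows([
  [0,0.08,0,0.0,-0.002,0.0,-1],
  [0,0.16,0,0.015,-0.002,0.0,-1],
  [0,0.25,0,0.03,-0.002,0.005,-1],
  [0,0.25,0,0.047,-0.002,0.005,-1],
  [0,0.25,0,0.047,-0.002,0.005,-1],
  [0,0.25,0,0.047,-0.002,0.005,-1],
  [0,0.25,0,0.047,-0.002,0.005,-1],
  [0,0.25,0,0.047,-0.002,0.005,-1],
  [0,0.25,0,0.047,-0.002,0.005,-1],
  [0,0.25,0,0.047,-0.002,0.005,-1],
])

```text
time: 3.9
tcp_pos: [0.4528, -0.0504, 0.1909]
tcp_rot: [0.328, 0.051, 0.943, -0.018]
force: [0.4, 0.2, -0.3]
grip_width: 0.001
finger_force: 0.0
```

```bash
python3 - <<'E'
from h import *
show();rows([(-80,0,120,.9)]);print(now()[1].as_quat(),now()[0])
E
```

```text
t 3.9 sw-frame [-79.4  -0.2 120.9] F [ 0.35  0.24 -0.29] a 0.901 q [-0.634 -0.711  2.464  0.432  0.836 -2.298] w 0.001
[-0.004, -0.001, -0.004, 0.001, 0.0002, 0.0003]
[ 0.05145834  0.9430584  -0.01820734  0.32811794] [ 0.45276656 -0.05044648  0.19085745]
```

```bash
python3 - <<'E'
from h import *
rows([(-80,0,60,.9),(-80,0,5,.9),(-60,0,5,.9)])
E
```

```text
[-0.004, -0.001, -0.004, 0.0382, 0.0002, 0.0474]
[-0.004, -0.001, -0.004, 0.0724, 0.0003, 0.0905]
[-0.004, -0.001, -0.004, 0.0567, 0.0004, 0.1029]
```

Request:
send_rows([
  [0,0,0,0.019,0,0.0235,-1],
  [0,0,0,0.038,0,0.047,-1],
  [0,0,0,0.055,0,0.069,-1],
  [0,0,0,0.0724,0,0.0905,-1],
  [0,0,0,0.0724,0,0.0905,-1],
  [0,0,0,0.0724,0,0.0905,-1],
  [0,0,0,0.065,0,0.097,-1],
  [0,0,0,0.0567,0,0.103,-1],
  [0,0,0,0.0567,0,0.103,-1],
  [0,0,0,0.0567,0,0.103,-1],
])

```text
time: 4.9
tcp_pos: [0.4722, -0.0523, 0.0757]
tcp_rot: [0.329, 0.051, 0.943, -0.018]
force: [0.3, 0.1, -0.9]
grip_width: -0.002
finger_force: 0.0
```

```bash
python3 - <<'E'
from h import *
show();rows([(-60,0,5,.9),(-39,0,5,.9)])
a=capture('side')[170:350,260:440];b=capture('top')[180:300,320:440]
cv2.imwrite('pics/s2.png',np.hstack([cv2.resize(a,(400,400),interpolation=2),cv2.resize(b,(400,400),interpolation=2)]))
E
```

```text
t 4.9 sw-frame [-59.9   0.    5.7] F [ 0.26  0.17 -0.92] a 0.9 q [-0.591 -0.307  2.525  0.777  0.423 -2.692] w -0.002
[-0.003, -0.0, -0.003, 0.0005, -0.0, 0.0005]
[-0.003, -0.0, -0.003, -0.0159, 0.0001, 0.0135]
```

View pics/s2.png

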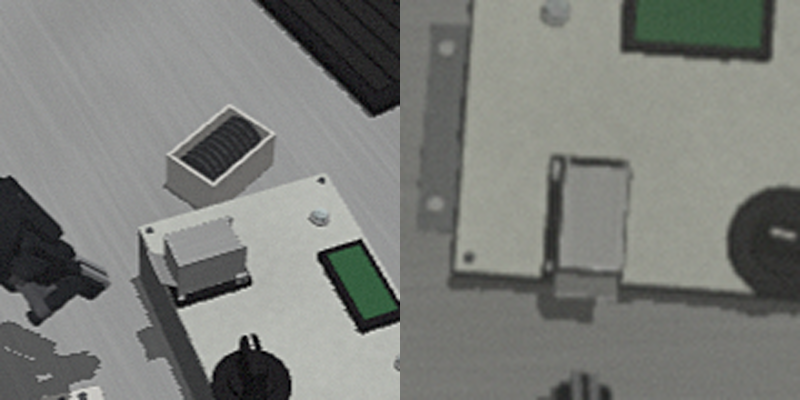

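```bash
python3 - <<'E'
from h import *
p,r=now()
P=np.array([p,p+r.apply([-.011,0,0]),p+r.apply([.011,0,0]),p+r.apply([0,0.015,0]),SW+RB.apply([-.038,.0,.033]),SW+RB.apply([-.028,0,0])])
print(((proj('side',P)-[260,170])*400/180).round(),((proj('top',P)-[320,180])*400/120).round())
E
```

```text
[[125. 296.]
 [135. 287.]
 [114. 304.]
 [118. 281.]
 [151. 266.]
 [164. 288.]] [[177. 341.]
 [180. 324.]
 [175. 357.]
 [149. 338.]
 [185. 297.]
 [181. 279.]]
```

```bash
python3 - <<'E'
from h import *
a=capture('side')[250:330,270:350];b=capture('top')[255:335,335:415]
a,b=[cv2.convertScaleAbs(cv2.resize(i,(400,400),interpolation=2),alpha=1.6) for i in (a,b)]
p,r=now()
P=np.array([p,p+r.apply([-.011,0,0]),p+r.apply([.011,0,0])])
for im,c,o in((a,'side',(270,250)),(b,'top',(335,255))):
    for q in (proj(c,P)-o)*5: cv2.circle(im,tuple(int(v) for v in q),3,(0,0,255),-1)
cv2.imwrite('pics/s3.png',np.hstack([a,b]))
E
```

```text
(no output)
```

View pics/s3.png

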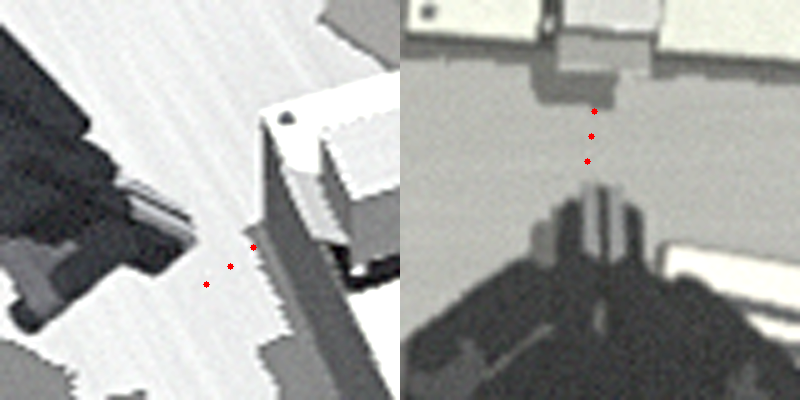

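```bash
python3 - <<'E'
from h import *
def M(c):
    m=camera_model(c);return np.array([[m['fx'],0,m['cx']],[0,m['fy'],m['cy']],[0,0,1]])@np.c_[cv2.Rodrigues(np.array(m['rvec']))[0],m['tvec']]
X=cv2.triangulatePoints(M('side'),M('top'),np.array([[308.4],[295.6]]),np.array([[375.],[291.8]]))[:,0];X=X[:3]/X[3]
p,r=now();print(X,p,(RB.inv().apply(X-SW)*1e3).round(1),(r.inv().apply(X-p)*1e3).round(1),proj('side',X),proj('top',X))
E
```

```text
[ 0.45714882 -0.05259217  0.1056678 ] [ 0.47171515 -0.05232206  0.07483765] [-74.9  -1.9  35.7] [ -7.8  -1.9 -33.1] [[307.79137219 295.64440562]] [[375.2852728  291.01121643]]
```

Request:
send_rows([
  [0,0.13,0,0.008,0,-0.01,-1],
  [0,0.26,0,0.0157,0,-0.0125,-1],
  [0,0.39,0,0.0157,0,-0.0125,-1],
  [0,0.52,0,0.0157,0,-0.0125,-1],
  [0,0.67,0,0.0157,0,-0.0125,-1],
  [0,0.67,0,0.0157,0,-0.0125,-1],
  [0,0.67,0,0.0157,0,-0.0125,-1],
  [0,0.67,0,0.0157,0,-0.0125,-1],
  [0,0.67,0,0.0157,0,-0.0125,-1],
  [0,0.67,0,0.0157,0,-0.0125,-1],
])

```text
time: 6.1
tcp_pos: [0.4511, -0.0501, 0.0746]
tcp_rot: [-0.0, 0.055, 0.999, -0.0]
force: [0.2, -0.7, -0.0]
grip_width: -0.0
finger_force: 0.0
```

```bash
python3 - <<'E'
from h import *
show()
a=capture('side')[230:330,250:350];b=capture('top')[240:340,325:425]
a,b=[cv2.convertScaleAbs(cv2.resize(i,(400,400),interpolation=2),alpha=1.6) for i in (a,b)]
p,r=now()
P=np.array([p,p+r.apply([-.011,0,0]),p+r.apply([0.011,0,0]),p+r.apply([0,0,-.033])])
for im,c,o in((a,'side',(250,230)),(b,'top',(325,240))):
    for k,q in enumerate((proj(c,P)-o)*4): cv2.circle(im,tuple(int(v) for v in q),3,(0,0 if k<3 else 255,255),-1)
cv2.imwrite('pics/s4.png',np.hstack([a,b]))
E
```

```text
t 6.1 sw-frame [-81.1  -0.    4.6] F [ 0.28 -0.68 -0.04] a 1.57 q [-0.373  0.065  2.007 -0.     1.069 -1.834] w -0.0
```

View pics/s4.png

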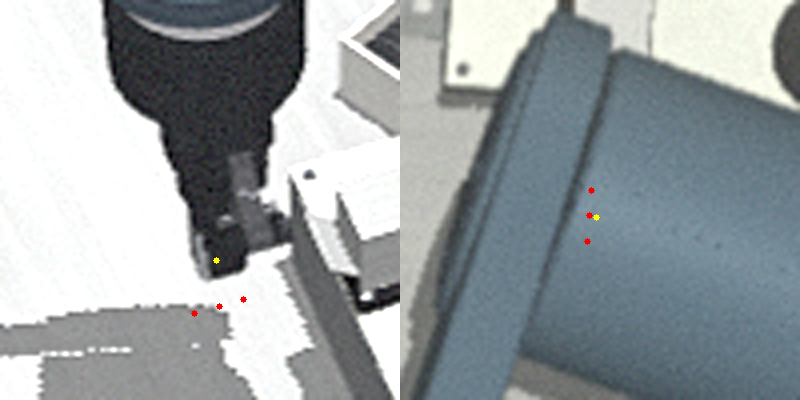

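```bash
cat >> h.py <<'E'
def crow(W,off=(-.008,0,-.033)):
    p,r=now()
    for x,y,z,a in W:
        t=tool(a);P=SW+RB.apply(np.array([x,y,z])/1e3)-t.apply(off)
        print([round(x),round(z)],(r.inv()*t).as_rotvec().round(2).tolist()+r.inv().apply(P-p).round(4).tolist())
def Pt(th,rho=60.4,ph0=166.6):
    f=np.deg2rad(ph0)-th;return 28+rho*np.cos(f),12+rho*np.sin(f)
E
python3 - <<'E'
from h import *
crow([(-70,1,10,1.23),(-60,1,10,.9),(-45,1,10,.9),(-31,1,10,.9)]+[(Pt(t)[0],1,Pt(t)[1],.9) for t in (.1,.2,.3,.4)])
E
```

```text
[-70, 10] [-0.0, -0.34, -0.01, -0.0142, 0.0012, 0.0285]
[-60, 10] [-0.0, -0.67, -0.01, -0.035, 0.0013, 0.0256]
[-45, 10] [-0.0, -0.67, -0.01, -0.05, 0.0014, 0.0256]
[-31, 10] [-0.0, -0.67, -0.01, -0.064, 0.0014, 0.0256]
[-29, 32] [-0.0, -0.67, -0.01, -0.0659, 0.0014, 0.0038]
[-27, 37] [-0.0, -0.67, -0.01, -0.0682, 0.0015, -0.0018]
[-24, 43] [-0.0, -0.67, -0.01, -0.071, 0.0015, -0.0072]
[-21, 48] [-0.0, -0.67, -0.01, -0.0743, 0.0015, -0.0122]
```

Request:
send_rows([
  [0,-0.12,0,0.0,0.001,0.012,-1],
  [0,-0.25,0,-0.007,0.001,0.025,-1],
  [0,-0.38,0,-0.015,0.001,0.0285,-1],
  [0,-0.52,0,-0.025,0.001,0.0256,-1],
  [0,-0.67,-0.01,-0.035,0.001,0.0256,-1],
  [0,-0.67,-0.01,-0.042,0.001,0.0256,-1],
  [0,-0.67,-0.01,-0.05,0.001,0.0256,-1],
  [0,-0.67,-0.01,-0.056,0.001,0.0256,-1],
  [0,-0.67,-0.01,-0.061,0.001,0.0256,-1],
  [0,-0.67,-0.01,-0.061,0.001,0.0256,-1],
])

```text
time: 7.2
tcp_pos: [0.5138, -0.0561, 0.0497]
tcp_rot: [0.328, 0.046, 0.943, -0.018]
force: [-0.0, 0.0, -0.5]
grip_width: -0.0
finger_force: 0.0
```

```bash
python3 - <<'E'
from h import *
show()
a=capture('side')[230:330,270:370];b=capture('top')[215:315,325:425]
a,b=[cv2.convertScaleAbs(cv2.resize(i,(400,400),interpolation=2),alpha=1.6) for i in (a,b)]
p,r=now()
P=np.array([p+r.apply([-.008,0,-.033]),SW+RB.apply([-.038,0,.033])])
for im,c,o in((a,'side',(270,230)),(b,'top',(325,215))):
    for k,q in enumerate((proj(c,P)-o)*4): cv2.circle(im,tuple(int(v) for v in q),3,(0,k*255,255),-1)
cv2.imwrite('pics/s5.png',np.hstack([a,b]))
E
```

```text
t 7.2 sw-frame [-18.1   0.5 -20.3] F [-0.03  0.03 -0.48] a 0.901 q [-0.52  -0.071  2.425  1.017  0.299 -2.907] w -0.0
```

View pics/s5.png

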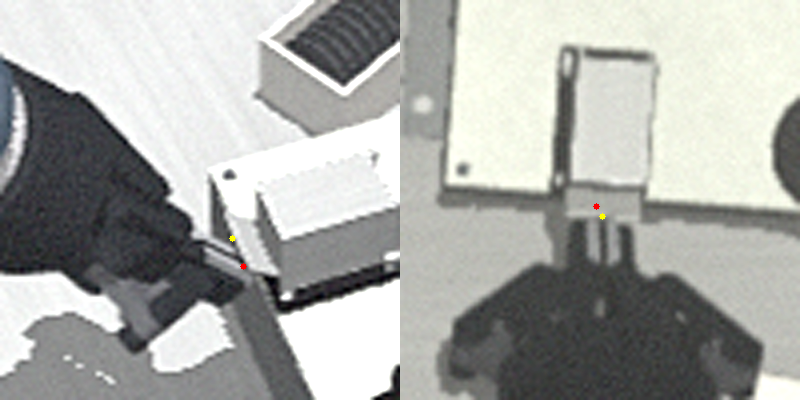

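```bash
python3 - <<'E'
from h import *
crow([(-32,0,15,.9),(-31,0,22,.9)]+[(Pt(t)[0],0,Pt(t)[1],.9) for t in (.05,.1,.2,.3,.4,.5)])
E
```

```text
[-32, 15] [0.0, -0.0, 0.01, -0.0039, -0.0009, -0.0032]
[-31, 22] [0.0, -0.0, 0.01, -0.0091, -0.0009, -0.008]
[-30, 29] [0.0, -0.0, 0.01, -0.0142, -0.0009, -0.0128]
[-29, 32] [0.0, -0.0, 0.01, -0.0167, -0.0009, -0.0145]
[-27, 37] [0.0, -0.0, 0.01, -0.0219, -0.001, -0.0175]
[-24, 43] [0.0, -0.0, 0.01, -0.0274, -0.001, -0.0199]
[-21, 48] [0.0, -0.0, 0.01, -0.0332, -0.001, -0.0218]
[-17, 52] [0.0, -0.0, 0.01, -0.0391, -0.0011, -0.0231]
```

Request:
send_rows([
  [0,0,0,-0.004,0,-0.003,-1],
  [0,0,0,-0.009,0,-0.008,-1],
  [0,0,0,-0.0142,0,-0.0128,-1],
  [0,0,0,-0.0167,0,-0.0145,-1],
  [0,0,0,-0.0219,0,-0.0175,-1],
  [0,0,0,-0.0274,0,-0.0199,-1],
  [0,0,0,-0.0332,0,-0.0218,-1],
  [0,0,0,-0.0391,0,-0.0231,-1],
  [0,0,0,-0.0391,0,-0.0231,-1],
  [0,0,0,-0.0391,0,-0.0231,-1],
])

```text
time: 8.3
tcp_pos: [0.5288, -0.0571, 0.0911]
tcp_rot: [0.328, 0.046, 0.943, -0.018]
force: [0.3, -0.2, -0.0]
grip_width: -0.0
finger_force: 0.1
```

```bash
cat >> h.py <<'E'
def pic(n):
    show();a=capture('side')[220:330,270:380];b=capture('top')[205:305,325:425]
    a,b=[cv2.convertScaleAbs(cv2.resize(i,(400,400),interpolation=2),alpha=1.6) for i in (a,b)]
    cv2.imwrite(f'pics/{n}.png',np.hstack([a,b]))
E
python3 - <<'E'
from h import *
pic('s6')
crow([(Pt(t)[0],0,Pt(t)[1],.9) for t in (.6,.7,.8,.9,1.,1.1,1.2,1.3,1.4)])
E
```

```text
t 8.3 sw-frame [-3.1  1.  21.1] F [ 0.3  -0.21 -0.04] a 0.902 q [-0.497 -0.161  2.376  0.698  0.379 -2.553] w -0.0
[-13, 57] [0.0, -0.0, 0.01, -0.0072, -0.0012, -0.0009]
[-8, 61] [0.0, -0.0, 0.01, -0.0132, -0.0012, -0.001]
[-3, 64] [0.0, -0.0, 0.01, -0.0193, -0.0012, -0.0005]
[2, 67] [0.0, -0.0, 0.01, -0.0252, -0.0012, 0.0006]
[8, 69] [0.0, -0.0, 0.01, -0.031, -0.0013, 0.0022]
[14, 71] [0.0, -0.0, 0.01, -0.0366, -0.0013, 0.0045]
[20, 72] [0.0, -0.0, 0.01, -0.042, -0.0013, 0.0073]
[26, 72] [0.0, -0.0, 0.01, -0.047, -0.0014, 0.0106]
[32, 72] [0.0, -0.0, 0.01, -0.0517, -0.0014, 0.0144]
```

View pics/s6.png

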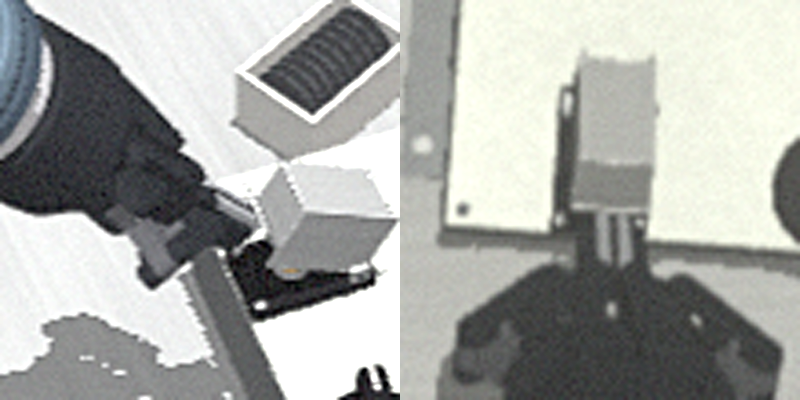

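Request:
send_rows([
  [0,0,0,-0.0072,-0.001,-0.0009,-1],
  [0,0,0,-0.0132,-0.001,-0.001,-1],
  [0,0,0,-0.0193,-0.001,-0.0005,-1],
  [0,0,0,-0.0252,-0.001,0.0006,-1],
  [0,0,0,-0.031,-0.001,0.0022,-1],
  [0,0,0,-0.0366,-0.001,0.0045,-1],
  [0,0,0,-0.042,-0.001,0.0073,-1],
  [0,0,0,-0.047,-0.001,0.0106,-1],
  [0,0,0,-0.0517,-0.001,0.0144,-1],
  [0,0,0,-0.0517,-0.001,0.0144,-1],
])

```text
time: 9.4
tcp_pos: [0.5788, -0.0633, 0.1121]
tcp_rot: [0.328, 0.046, 0.943, -0.018]
force: [0.8, -0.0, 0.8]
grip_width: -0.003
finger_force: 0.0
```

```bash
python3 - <<'E'
from h import *
pic('s7')
crow([(0,0,80,.9),(-30,0,78,.9),(-45,0,60,.9),(-45,0,33,.9),(-25,0,31,.9)])
E
```

```text
t 9.4 sw-frame [47.2  0.1 42.1] F [0.82 0.06 0.81] a 0.902 q [-0.443 -0.076  2.246  0.576  0.388 -2.387] w -0.003
[0, 80] [0.0, -0.0, 0.01, 0.0205, -0.0002, -0.0258]
[-30, 78] [0.0, -0.0, 0.01, 0.0453, -0.0001, -0.0428]
[-45, 60] [0.0, -0.0, 0.01, 0.0683, 0.0001, -0.038]
[-45, 33] [0.0, -0.0, 0.01, 0.085, 0.0002, -0.0168]
[-25, 31] [0.0, -0.0, 0.01, 0.0705, 0.0001, -0.0029]
```

View pics/s7.png

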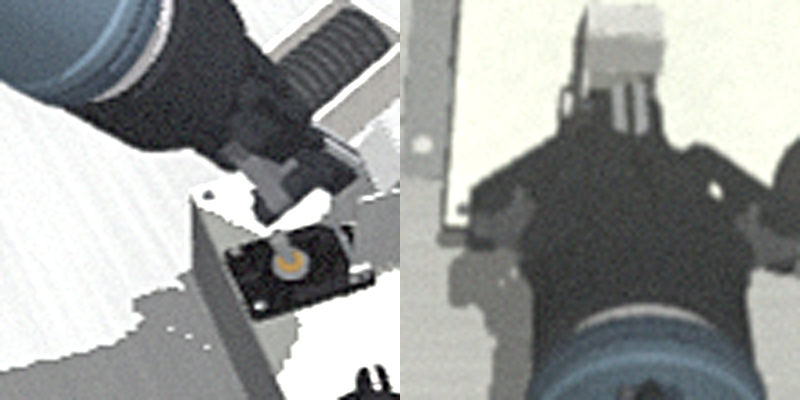

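Request:
send_rows([
  [0,0,0,0.01,0,-0.013,-1],
  [0,0,0,0.0205,0,-0.0258,-1],
  [0,0,0,0.033,0,-0.034,-1],
  [0,0,0,0.0453,0,-0.0428,-1],
  [0,0,0,0.057,0,-0.041,-1],
  [0,0,0,0.0683,0,-0.038,-1],
  [0,0,0,0.077,0,-0.027,-1],
  [0,0,0,0.085,0,-0.0168,-1],
  [0,0,0,0.085,0,-0.0168,-1],
  [0,0,0,0.085,0,-0.0168,-1],
])

```text
time: 10.5
tcp_pos: [0.5011, -0.0555, 0.0723]
tcp_rot: [0.327, 0.047, 0.944, -0.018]
force: [-0.1, 0.7, -0.2]
grip_width: 0.002
finger_force: 0.0
```

```bash
python3 - <<'E'
from h import *
show()
crow([(-25,0,31,.9),(-15,0,31,.9),(-10,0,31,.9),(-5,0,31,.9),(-1,0,31,.9),(3,0,31,.9)])
E
```

```text
t 10.5 sw-frame [-30.9  -0.2   2.3] F [-0.15  0.72 -0.22] a 0.903 q [-0.541 -0.189  2.451  0.816  0.369 -2.709] w 0.002
[-25, 31] [0.0, -0.0, 0.0, -0.0144, 0.0001, 0.0141]
[-15, 31] [0.0, -0.0, 0.0, -0.0223, 0.0001, 0.0203]
[-10, 31] [0.0, -0.0, 0.0, -0.0262, 0.0, 0.0234]
[-5, 31] [0.0, -0.0, 0.0, -0.0301, 0.0, 0.0265]
[-1, 31] [0.0, -0.0, 0.0, -0.0333, 0.0, 0.029]
[3, 31] [0.0, -0.0, 0.0, -0.0364, -0.0, 0.0315]
```

Request:
send_rows([
  [0,0,0,-0.007,0,0.007,-1],
  [0,0,0,-0.0144,0,0.0141,-1],
  [0,0,0,-0.0223,0,0.0203,-1],
  [0,0,0,-0.0262,0,0.0234,-1],
  [0,0,0,-0.0301,0,0.0265,-1],
  [0,0,0,-0.0333,0,0.029,-1],
  [0,0,0,-0.0364,0,0.0315,-1],
  [0,0,0,-0.0364,0,0.0315,-1],
  [0,0,0,-0.0364,0,0.0315,-1],
  [0,0,0,-0.0364,0,0.0315,-1],
])

```text
time: 11.5
tcp_pos: [0.5491, -0.0604, 0.0703]
tcp_rot: [0.328, 0.047, 0.943, -0.018]
force: [-0.6, 0.3, 0.3]
grip_width: 0.0
finger_force: 0.0
```

```bash
python3 - <<'E'
from h import *
pic('s8')
crow([(5,0,31,.9),(-45,0,35,.9),(-60,0,80,.9)])
E
```

```text
t 11.5 sw-frame [17.4 -0.1  0.3] F [-0.62  0.19  0.29] a 0.902 q [-0.475 -0.043  2.334  0.822  0.312 -2.669] w 0.0
[5, 31] [-0.0, -0.0, 0.01, -0.0013, 0.0001, 0.0013]
[-45, 35] [-0.0, -0.0, 0.01, 0.0354, 0.0003, -0.0329]
[-60, 80] [-0.0, -0.0, 0.01, 0.0193, 0.0002, -0.0775]
```

View pics/s8.png

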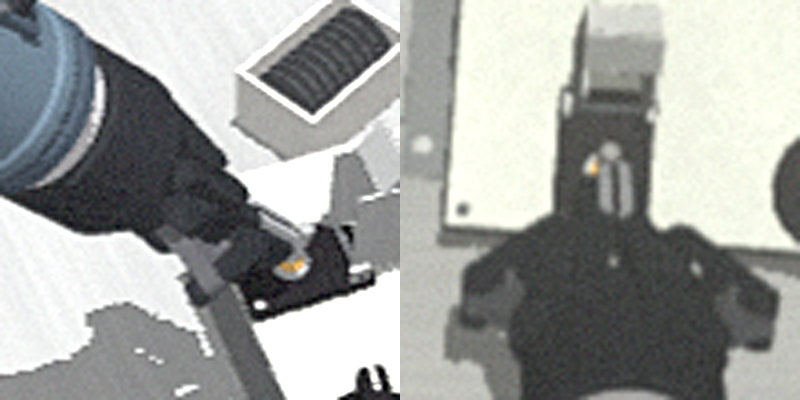

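```bash
python3 - <<'E'
from h import *
for x in (-8,0,8): print(x,(proj('top',SW+RB.apply([x/1e3,0,.037]))-[325,205])*4)
E
```

```text
-8 [[208.20795561 184.91115771]]
0 [[209.54326637 166.06465795]]
8 [[210.87622995 147.25128605]]
```

```bash
python3 - <<'E'
from h import *
crow([(-20,0,32,.9),(-45,0,35,.9),(-60,0,60,.9),(-60,0,90,.9),(-60,0,120,.9)]);print()
crow([(-50,0,150,1.04),(-30,0,165,1.18),(-5,0,165,1.32)],off=(.008,0,-.033))
E
```

```text
[-20, 32] [-0.0, -0.0, 0.01, 0.0177, 0.0002, -0.015]
[-45, 35] [-0.0, -0.0, 0.01, 0.0354, 0.0003, -0.0329]
[-60, 60] [-0.0, -0.0, 0.01, 0.0317, 0.0003, -0.0618]
[-60, 90] [-0.0, -0.0, 0.01, 0.0131, 0.0002, -0.0853]
[-60, 120] [-0.0, -0.0, 0.01, -0.0055, 0.0001, -0.1089]

[-50, 150] [-0.0, 0.14, 0.01, -0.0433, -0.0001, -0.1254]
[-30, 165] [-0.0, 0.28, 0.01, -0.0635, -0.0002, -0.1246]
[-5, 165] [-0.0, 0.42, 0.01, -0.0784, -0.0003, -0.1097]
```

Request:
send_rows([
  [0,0,0,0.009,0,-0.0075,-1],
  [0,0,0,0.0177,0,-0.015,-1],
  [0,0,0,0.0354,0,-0.0329,-1],
  [0,0,0,0.0317,0,-0.0618,-1],
  [0,0,0,0.0131,0,-0.0853,-1],
  [0,0,0,-0.0055,0,-0.1089,-1],
  [0,0.14,0,-0.0433,0,-0.1254,-1],
  [0,0.28,0,-0.0635,0,-0.1246,-1],
  [0,0.42,0,-0.0784,0,-0.1097,-1],
  [0,0.42,0,-0.0784,0,-0.1097,-1],
])

```text
time: 12.6
tcp_pos: [0.5479, -0.0608, 0.2028]
tcp_rot: [0.121, 0.049, 0.991, -0.007]
force: [-0.7, -0.0, -0.9]
grip_width: 0.004
finger_force: 0.0
```

```bash
python3 - <<'E'
from h import *
show()
crow([(20,0,165,1.46),(50,0,165,1.6),(75,0,165,1.73),(95,0,160,1.87),(95,0,110,1.87),(95,0,80,1.87),(85,0,56,1.87)],off=(.008,0,-.033))
E
```

```text
t 12.6 sw-frame [ 16.3  -0.6 132.8] F [-0.7  -0.12 -0.88] a 1.328 q [-0.366 -0.065  1.874  0.068  1.098 -1.861] w 0.004
[20, 165] [-0.0, 0.13, 0.01, -0.0149, 0.0006, 0.0034]
[50, 165] [-0.0, 0.27, 0.0, -0.0393, 0.0005, 0.0108]
[75, 165] [-0.0, 0.4, 0.0, -0.0592, 0.0004, 0.0163]
[95, 160] [-0.0, 0.54, 0.0, -0.0728, 0.0003, 0.0249]
[95, 110] [-0.0, 0.54, 0.0, -0.0608, 0.0005, 0.0734]
[95, 80] [-0.0, 0.54, 0.0, -0.0536, 0.0005, 0.1025]
[85, 56] [-0.0, 0.54, 0.0, -0.0381, 0.0007, 0.1234]
```

Request:
send_rows([
  [0,0.13,0,-0.0149,0,0.0034,-1],
  [0,0.27,0,-0.0393,0,0.0108,-1],
  [0,0.4,0,-0.0592,0,0.0163,-1],
  [0,0.54,0,-0.0728,0,0.0249,-1],
  [0,0.54,0,-0.0728,0,0.0249,-1],
  [0,0.54,0,-0.0608,0,0.0734,-1],
  [0,0.54,0,-0.0536,0,0.1025,-1],
  [0,0.54,0,-0.0381,0,0.1234,-1],
  [0,0.54,0,-0.0381,0,0.1234,-1],
  [0,0.54,0,-0.0381,0,0.1234,-1],
])

```text
time: 13.6
tcp_pos: [0.6094, -0.0664, 0.0961]
tcp_rot: [-0.144, 0.05, 0.988, 0.006]
force: [1.2, 0.3, 0.3]
grip_width: 0.003
finger_force: 0.0
```

```bash
python3 - <<'E'
from h import *
show();a=capture('side')[200:310,290:400];b=capture('top')[175:285,325:435]
a,b=[cv2.convertScaleAbs(cv2.resize(i,(400,400),interpolation=2),alpha=1.6) for i in (a,b)]
p,r=now();P=np.array([p+r.apply([.008,0,-.033]),SW+RB.apply([.064,-.016,.064]),SW+RB.apply([.064,-.016,.02])])
for k,q in enumerate((proj('side',P)-[290,200])*400/110): cv2.circle(a,tuple(int(v) for v in q),3,(0,k*120,255),-1)
cv2.imwrite('pics/s9.png',np.hstack([a,b]))
crow([(72,0,56,1.87),(64,0,56,1.87),(58,0,56,1.87),(52,0,56,1.87),(47,0,56,1.87),(42,0,56,1.87),(37,0,56,1.87),(33,0,56,1.87),(30,0,56,1.87)],off=(.008,0,-.033))
E
```

```text
t 13.6 sw-frame [78.   0.2 26.1] F [1.12 0.44 0.27] a 1.281 q [-0.272  0.588  1.304 -0.052  1.536 -1.733] w 0.003
[72, 56] [-0.0, 0.01, 0.0, 0.0079, 0.0001, 0.0081]
[64, 56] [-0.0, 0.01, 0.0, 0.0156, 0.0001, 0.0104]
[58, 56] [-0.0, 0.01, 0.0, 0.0214, 0.0002, 0.0121]
[52, 56] [-0.0, 0.01, 0.0, 0.0271, 0.0002, 0.0138]
[47, 56] [-0.0, 0.01, 0.0, 0.0319, 0.0002, 0.0152]
[42, 56] [-0.0, 0.01, 0.0, 0.0367, 0.0002, 0.0166]
[37, 56] [-0.0, 0.01, 0.0, 0.0415, 0.0002, 0.018]
[33, 56] [-0.0, 0.01, 0.0, 0.0454, 0.0003, 0.0191]
[30, 56] [-0.0, 0.01, 0.0, 0.0482, 0.0003, 0.02]
```

View pics/s9.png

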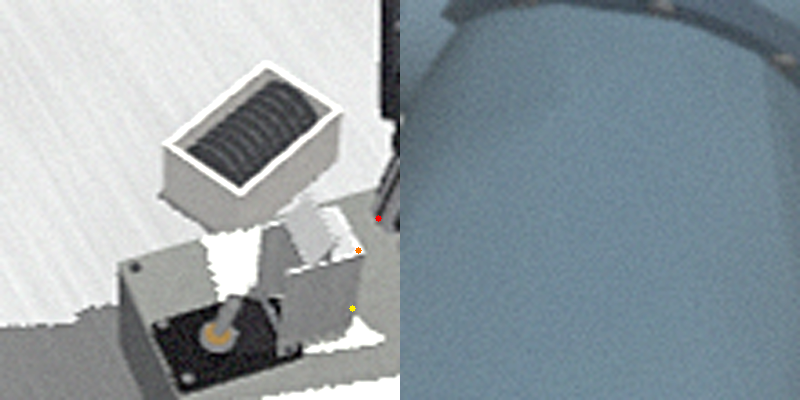

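Request:
send_rows([
  [0,0,0,0.0079,0,0.0081,-1],
  [0,0,0,0.0156,0,0.0104,-1],
  [0,0,0,0.0214,0,0.0121,-1],
  [0,0,0,0.0271,0,0.0138,-1],
  [0,0,0,0.0319,0,0.0152,-1],
  [0,0,0,0.0367,0,0.0166,-1],
  [0,0,0,0.0415,0,0.018,-1],
  [0,0,0,0.0454,0,0.0191,-1],
  [0,0,0,0.047,0,0.0195,-1],
  [0,0,0,0.047,0,0.0195,-1],
])

```text
time: 14.7
tcp_pos: [0.5591, -0.0613, 0.0896]
tcp_rot: [-0.145, 0.05, 0.988, 0.006]
force: [0.3, 0.3, -0.2]
grip_width: 0.003
finger_force: 0.0
```

```bash
python3 - <<'E'
from h import *
show();capture('side')
for t in ('arming_switch','guard_hinge','guard_tab','lever_tip'): print(t,[(np.round(r['rect']).tolist(),round(r['score'],2)) for r in search_frame('side',t)[:2]])
crow([(33,0,80,1.87),(50,0,110,1.87),(70,0,150,1.87)],off=(.008,0,-.033))
E
```

```text
t 14.7 sw-frame [27.5  0.  19.6] F [ 0.26  0.34 -0.24] a 1.28 q [-0.284  0.494  1.458 -0.056  1.475 -1.742] w 0.003
arming_switch [([328.0, 268.0, 44.0, 38.0], 0.56)]
guard_hinge [([324.0, 270.0, 46.0, 32.0], 0.77)]
guard_tab [([330.0, 268.0, 44.0, 32.0], 0.65)]
lever_tip [([334.0, 217.0, 35.0, 48.0], 0.71), ([363.0, 322.0, 24.0, 26.0], 0.63)]
[33, 80] [-0.0, 0.01, 0.0, 0.0047, -0.0001, -0.0263]
[50, 110] [-0.0, 0.01, 0.0, -0.003, -0.0003, -0.0599]
[70, 150] [-0.0, 0.01, 0.0, -0.0107, -0.0005, -0.104]
```

Request:
send_rows([
  [0,0,0,0.0047,0,-0.0263,-1],
  [0,0,0,-0.003,0,-0.06,-1],
  [0,0,0,-0.0107,0,-0.104,-1],
  [0,0,0,-0.0107,0,-0.15,-1],
  [0,0,0,-0.0107,0,-0.2,-1],
  [0,0,0,-0.0107,0,-0.2,-1],
  [0,0,0,-0.0107,0,-0.2,-1],
  [0,0,0,-0.0107,0,-0.2,-1],
  [0,0,0,-0.0107,0,-0.2,-1],
  [0,0,0,-0.0107,0,-0.2,-1],
])

```text
time: 15.95
tcp_pos: [0.6259, -0.0673, 0.2766]
tcp_rot: [-0.146, 0.05, 0.988, 0.006]
force: [-0.2, 0.5, 0.6]
grip_width: -0.001
finger_force: 0.0
```

```bash
python3 - <<'E'
from h import *
show();a=capture('side');b=cv2.imread('pics/side0.png')
d=cv2.absdiff(a,b).max(2)
for n,(x,y,w,h) in dict(switch=(318,262,60,50),knob=(352,312,42,44),carrier=(335,217,45,45),tweez=(272,336,48,70),cases=(395,424,50,56)).items():
    print(n,d[y:y+h,x:x+w].mean().round(1),(d[y:y+h,x:x+w]>50).sum())
E
```

```text
t 15.95 sw-frame [ 94.5   1.  206.6] F [-0.27  0.52  0.64] a 1.277 q [-0.266  0.494  1.075 -0.053  1.863 -1.745] w -0.001
switch 24.4 581
knob 11.0 0
carrier 10.7 31
tweez 14.2 66
cases 13.2 0
```

```bash
python3 - <<'E'
from h import *
a=capture('side');b=cv2.imread('pics/side0.png')
f=lambda i:cv2.resize(cv2.cvtColor(i,6)[264:308,320:376],(14,11),interpolation=cv2.INTER_AREA)
print(f(b));print(f(a))
e=lambda i:cv2.Canny(cv2.GaussianBlur(cv2.cvtColor(i,6),(3,3),0),40,100)
t=e(b)[264:308,320:376];m=cv2.matchTemplate(cv2.GaussianBlur(e(a),(5,5),0)[250:322,306:390],cv2.GaussianBlur(t,(5,5),0),cv2.TM_CCOEFF_NORMED);print(cv2.minMaxLoc(m))
for t in ('arming_switch','guard_hinge','guard_tab'): print(t,[(np.round(r['rect']).tolist(),round(r['score'],2)) for r in search_frame('side',t)[:2]])
E
```

```text
[[130 130 132 128 131 143 153 160 164 160 155 160 159 158]
 [129 139 149 160 163 162 164 155 145 135 125 150 158 158]
 [125 124 150 160 153 142 134 132 131 131 131 152 158 158]
 [100 137 162 134 134 133 132 132 132 133 132 133 156 156]
 [103  89 162 111 123 133 133 132 132 132 127 108 105 159]
 [104  65 120  91  90 135 135 123 104  84  74  73  95 158]
 [108  48 109 107  62  97  79  75  75  76  74  74  93 157]
 [ 94  48  74 120  78  74  75  75  74  75  75  86  94 138]
 [ 78  52  49  84  82  74  76  76  67  53  35  33  45 124]
 [100  62  51  56  31  79  49  31  22  41  87 120 160 157]
 [125  74  52  51  46  46  46  99 134 161 159 157 158 158]]
[[142 140 144 141 135 144 166 174 178 174 168 173 173 171]
 [140 132 120 110 100 125 180 161 158 147 135 164 171 172]
 [120  80  96 101  96  92  90  91 142 142 142 164 172 171]
 [110  93 102  89  84  84  83  80 139 144 144 146 171 170]
 [ 94  71 100  85  81  84  84  83 106 106  95  89 100 173]
 [ 72  62  77  75  74  84  85  84  84  81  80  80 102 171]
 [ 74  54  77  76  70  84  82  81  81  81  81  79 102 171]
 [ 75  55  64  76  72  81  82  81  81  81  81  80  72 149]
 [ 82  55  55  74  66  81  82  82  71  54  32  34  41  76]
 [ 82  69  56  60  33  78  48  28  18  32  60  83 100  98]
 [ 83  80  56  56  48  37  39  66  90 100  98 113 122 138]]
(-0.18369698524475098, 0.6278273463249207, (14, 3), (14, 14))
arming_switch [([327.0, 270.0, 43.0, 35.0], 0.94)]
guard_hinge [([324.0, 269.0, 44.0, 33.0], 0.59)]
guard_tab [([328.0, 268.0, 44.0, 35.0], 0.89)]
```

```bash
python3 -c "
from workcell import *
print(finish_job())"
```

```text
the job is handed in; nothing more can be done
None
```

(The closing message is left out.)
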